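# Slide the dish insert out over the edge of the microscope slab

### The job

Two aluminium microscope stage inserts lie flat on the granite slab. Slide the one with the round hole, without lifting it off the slab, to the slab's front edge (the long edge facing the robot) until about a third of its length hangs over the edge, square to the edge and still lying flat, so that it can be picked up. Do not shift the other insert.

Things in the scene. Friction and masses are not known exactly. Their poses are not given: they have to be found in the camera images.
- slab: Grey granite anti-vibration slab, fixed on the bench, 260 mm (its x) by 460 mm (its y), top face 50 mm above its origin. Origin: centre of the underside. Its x axis points from its front edge (the robot's side) to its rear edge; the front edge is the long edge at x = -130 mm.
- slab_front (a point): Midpoint of the slab's front upper edge, axes as the slab's: x points away from the edge onto the slab, y runs along the edge.
- dish_insert: The insert to slide: flat aluminium plate, 120 (its x) by 100 (its y) by 6 mm, about 0.15 kg, one round through hole of 37 mm in the middle. Slides freely when pushed at an edge. Origin: centre of the underside, on the slab. Starts on the left or right half of the slab, within 20 degrees of the slab's x axis. A small dish and a lens 42 mm high stand between the inserts; behind them it is clear.
- slide_insert: The other insert, to be left alone: same plate, 120 by 100 by 6 mm, but with an oblong hole 77 mm (along its x) by 28 mm. Origin and axes as for the dish insert.
Things that resemble listed ones, but are neither listed nor needed, are in the scene too. What is shaped like the dish_insert but blue or purple is not meant.

How it is judged (in metres and radians):
At the end, for the whole second after the job is handed in: The round-hole insert lies flat (within 3 degrees) and at rest on the slab, at right angles to the front edge within 12 degrees, hanging 24 to 54 mm over the front edge (its centre 6 to 36 mm behind that edge) and within the slab's width; the other insert is within 15 mm of where it started (x of dish_insert in the frame of slab between -0.124 and -0.094 m and y of dish_insert in the frame of slab between -0.18 and 0.18 m and z of dish_insert in the frame of slab between 0.045 and 0.056 m and angle between dish_insert's own z axis and vertical below 0.06 rad and angle between the x axis of dish_insert and the x axis of slab, either way round below 0.21 rad and linear speed of dish_insert below 0.01 m/s and distance of slide_insert from where it was at the start of the episode below 0.015 m); the robot touches nothing.
It fails at once if the round-hole insert is lifted more than 15 mm off the slab (z of dish_insert in the frame of slab above 0.065 m).
It fails at once if the round-hole insert falls or tips off the slab (z of dish_insert in the frame of slab below 0.03 m).
It fails at once if the other insert is shifted by 15 mm or more (distance of slide_insert from where it was at the start of the episode above 0.015 m).
It also fails if it takes over 35 s, if anything falls off the work surface, if the arm or the gripper's body presses on something with over 40 N, if the wrist force passes 120 N, or if a joint passes its speed limit or range.

### The arm

A 6-joint arm with a two-finger parallel gripper is mounted at the origin on the work surface. World frame = base frame: x ahead of the robot, y to its left, z up, the work surface at z = 0. Lengths are in mm, angles in rad, forces in N, time in s.
With the tool pointing down it reaches from about 350 to 975 mm from the base axis. Payload 7.1 kg.
Tool frame: the origin (TCP) lies midway between the tips of the shut fingers; the grasp point (between the pads) lies 19 mm behind it; z points along the fingers, y is the line along which they close (so a half turn about z gives the same grasp; the last joint's range is limited). The gripper opens to 88 mm and grips with 3 to 60 N. Pads are 20 mm wide; open, the fingers measure 115 mm over their backs; the gripper's body (75 mm by 178 mm) begins 61 mm behind the grasp point.
Start: joints at [-1.122, 0.423, 1.63, -0, 1.089, -0.019], TCP at [281.841, -557.826, 222.675] pointing down, gripper open.
Joint ranges: [-3, 3], [-0.9, 2.11], [0.09, 2.58], [-1.31, 4.45], [0.11, 2.69], [-2.54, 2.54]. Speed limits (rad/s): [2.39, 2.39, 3.01, 3.14, 3.14, 3.14].

### API

Orientations are given as a rotation vector (axis times angle).
In Python, from workcell import ctrl gives the robot as it stands.
- The arm moves only by the shell command python3 -m inch 'ROWS' [OPENING]. ROWS is JSON, a list of rows, each an object with "xyz": the shift along the tool's x, y, z in mm, a list of three; "rot": the turn, a rotation vector about the tool's x, y, z in rad, a list of three. In form: [{"xyz": [dx, dy, dz], "rot": [ax, ay, az]}, ...]. A call has 1 to 12 rows; each row is the pose to reach, as a shift and turn from the pose commanded when the call began, along the tool's axes at that moment; what a row does not reach only later rows make up. A row lasts 1/12 s, in which the tool goes at most 41.7 mm and 7.16 degrees, less where a joint would pass 70% of its speed; a pose out of reach is approached as far as the arm can. A call with a gripper value outside its range is refused whole. OPENING is the closure in counts, from 0 (fully open) to 255 (shut), set as the call begins (- or left out, the last holds). The fingers move at their own pace and stop on an object; the grip force is fixed at half the most. Time passes only in rows, so rows that repeat a pose let the fingers close. It gives the time, the measured TCP pose, the force, the opening and the grip force at its end, in the units of the state.
- ctrl.get_obs(): the state, without advancing time (a new reading comes with each control period).
- ctrl.get_image(name): name is "scene" or "top"; returns the picture (384x512x3 uint8, red, green, blue); there is no depth.
- ctrl.camera_model(name): a dict with "fx", "fy", "cx", "cy" (pixels), "k1" (the pictures are not rectified: a ray, as slopes to the right and down, at radius r is drawn at 1 + k1 r^2 times it, then the intrinsics apply), "position" and "attitude" of the camera in the world. Camera axes: x right, y up, looking along -z (the intrinsics and any distortion apply to the point x, -y, -z); pixel columns grow to the right and rows downward; lengths in mm; the calibration is good to about 2 mm. A picture is of the moment at which its call begins. camera_model takes no time and is no camera call.
- ctrl.close_job(): hands the job in; it is judged then, once.
The state is a dict: "t": time; "qpos": joint angles; "qvel": joint speeds; "joint_torque": joint torques, N m; "ee_pos": TCP position; "orientation": TCP orientation; "ft_force": force on the tool from outside, world axes, zero at the start; "moment": the same for the moment, N m; "width": finger opening in mm; "grasp_force": force on a finger pad.
Only numpy, scipy, OpenCV 4.12 (cv2) and the standard library are available. Lean on these libraries where they do the work, as an engineer would, in place of code of your own. Each camera call takes 0.05 s, during which the arm holds its last target. There are 200 camera calls.

## Working session

There is one attempt and no reset: what is moved stays moved. The work goes in short steps, Python scripts to look and compute and a shell command to move; the robot and the scene stay as the last step left them, time stands still between calls to the robot, and variables do not carry over. Pictures are saved under pics/ and viewed, at most 10 in all, crops included, and the job is handed in when it is done.

```bash
mkdir -p pics; cat > h.py <<'E'
import numpy as np,cv2
from scipy.spatial.transform import Rotation as R
from workcell import ctrl
def cam(n):
    m=ctrl.camera_model(n);a=np.array(m["attitude"],float)
    M=a if a.shape==(3,3) else R.from_rotvec(a).as_matrix()
    return m,M
def px2w(n,uv,z):
    m,M=cam(n);o=[]
    for u,v in uv:
        d=np.array([(u-m["cx"])/m["fx"],(v-m["cy"])/m["fy"]]);s=d.copy()
        for _ in range(20): s=d/(1+m["k1"]*(s@s))
        r=M@np.array([s[0],-s[1],-1]);p=np.array(m["position"]);o.append(p+r*(z-p[2])/r[2])
    return np.array(o)
def w2px(n,P):
    m,M=cam(n);o=[]
    for p in P:
        c=M.T@(np.array(p)-m["position"]);s=np.array([c[0],-c[1]])/-c[2];s=s*(1+m["k1"]*(s@s))
        o.append([m["cx"]+m["fx"]*s[0],m["cy"]+m["fy"]*s[1]])
    return np.array(o)
def save(n,f): 
    i=ctrl.get_image(n)[:,:,::-1];cv2.imwrite(f,cv2.resize(i,(800,600),interpolation=cv2.INTER_CUBIC));return i
E
python3 - <<'E'
from h import *
for n in("top","scene"): print(ctrl.camera_model(n)); cv2.imwrite(f"pics/raw_{n}.png",save(n,f"pics/{n}1.png"))
print(ctrl.get_obs())
E
```

```text
{'fx': 454.90069356193493, 'fy': 454.90069356193493, 'cx': 255.67839795044608, 'cy': 194.79639439418224, 'k1': -0.03267995823316705, 'position': array([  89.49814684,  -14.97717976, 1536.72134822]), 'attitude': array([ 0.1757156 , -0.17698486, -1.5568942 ])}
{'fx': 404.73888027655937, 'fy': 404.73888027655937, 'cx': 253.38915707663602, 'cy': 189.71534181375924, 'k1': -0.12786640109471648, 'position': array([1226.27735007,  161.10570425,  805.23236273]), 'attitude': array([0.61891638, 0.74061401, 1.62340592])}
{'t': 0.1, 'qpos': array([-1.12200514e+00,  4.23779942e-01,  1.63059414e+00,  3.17529497e-06,
        1.08858697e+00, -1.90084555e-02]), 'qvel': array([-6.92459145e-04, -2.36764689e-03, -2.28899449e-03,  7.72735166e-06,
        7.99141173e-04,  1.07591845e-03]), 'joint_torque': array([-7.17415551e-04, -5.45612025e+01, -2.74323785e+01,  6.45295554e-02,
        1.87627907e-02, -2.22147463e-05]), 'ee_pos': array([ 281.63257065, -557.39852494,  221.97737203]), 'orientation': array([-3.05474625e+00, -7.27823792e-01,  4.53845988e-04]), 'ft_force': array([-0.34763943, -0.51254068,  0.1127073 ]), 'moment': array([ 0.00804806, -0.00039323, -0.04767015]), 'grasp_force': 0.0, 'width': 88.02036990456004}
```

View pics/top1.png

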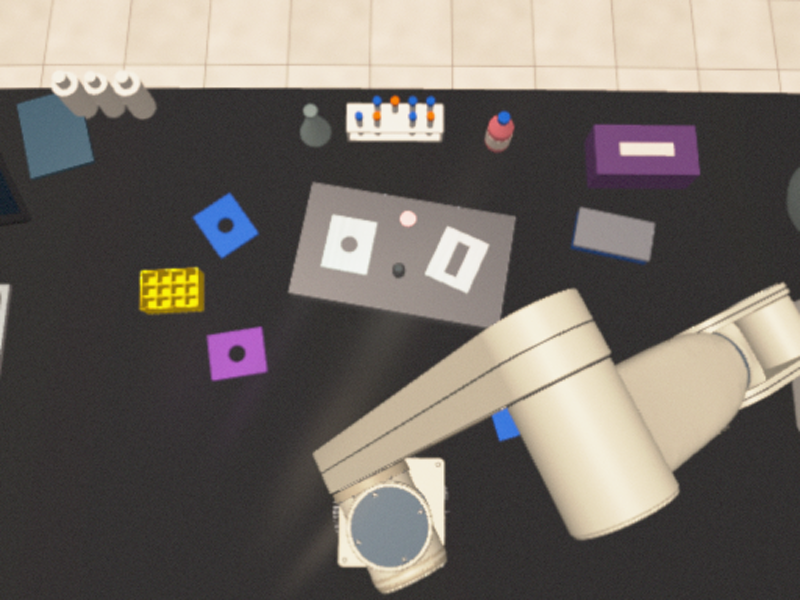

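View pics/scene1.png

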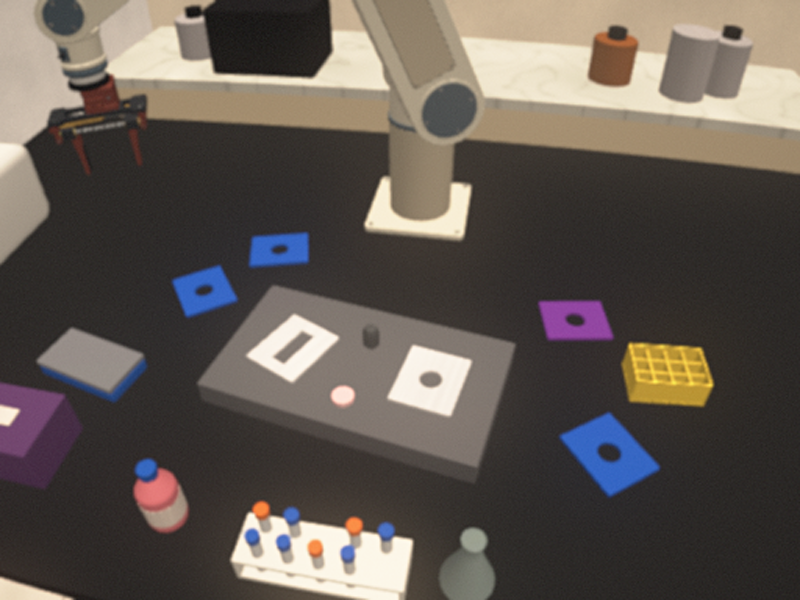

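The top view shows the grey slab with corners near (313,183), (516,215), (499,327) and (289,293). The round-hole plate is at (349,244), the slide insert at (457,259), the dish at (408,218) and the lens at (399,270).

```bash
cat >> h.py <<'E'
def slab():
    c=np.array([[313,183],[516,215],[499,327],[289,293]])/1.5625
    w=px2w("top",c,50)
    x=(w[0]-w[3])+(w[1]-w[2]);x/=np.linalg.norm(x)
    y=(w[0]-w[1])+(w[3]-w[2]);y/=np.linalg.norm(y)
    return w,w.mean(0),np.arctan2(x[1],x[0]),np.arctan2(-y[0],y[1])
def plates(img):
    m=(img.min(2)>170).astype(np.uint8)
    m[:112]=0;m[212:]=0;m[:,:180]=0;m[:,332:]=0
    o=[]
    for k in cv2.findContours(m,cv2.RETR_EXTERNAL,cv2.CHAIN_APPROX_NONE)[0]:
        if cv2.contourArea(k)<400: continue
        w=px2w("top",k[:,0,:].astype(float),56)[:,:2].astype(np.float32)
        o.append(cv2.minAreaRect(w))
    return o
E
python3 - <<'E'
from h import *
w,c,a,b=slab();print(w.round(1),c.round(1),np.degrees([a,b]),np.linalg.norm(np.diff(w,axis=0),axis=1))
i=cv2.imread("pics/raw_top.png")
for p in plates(i): print(p, np.round(cv2.boxPoints(p)))
print("dish,lens",px2w("top",np.array([[408,218],[399,268]])/1.5625,60))
E
```

```text
[[ 706.5  180.1   50. ]
 [ 634.2 -271.5   50. ]
 [ 381.5 -227.5   50. ]
 [ 453.   223.2   50. ]] [543.8 -23.9  50. ] [-9.75900283 -9.05917022] [457.44914578 256.48851613 456.35586665]
((530.4202880859375, -137.96775817871094), (102.54865264892578, 122.94839477539062), 65.5910873413086) [[ 453. -159.]
 [ 565. -210.]
 [ 608. -117.]
 [ 496.  -66.]]
((562.737548828125, 96.86302185058594), (104.12443542480469, 123.68318939208984), 79.74486541748047) [[493.  57.]
 [614.  35.]
 [633. 137.]
 [511. 159.]]
dish,lens [[621.66478992 -32.43351685  60.        ]
 [507.66805498 -13.45789485  60.        ]]
```

```bash
cat >> h.py <<'E'
A=np.radians(-9.4);C=np.array([543.8,-23.9]);EX=np.array([np.cos(A),np.sin(A)]);EY=np.array([-np.sin(A),np.cos(A)])
def go(sx,sy,z,turn=0.):
    "tool shift/turn to slab-frame sx,sy, world z, tool down with y along slab y (+turn)"
    o=ctrl.get_obs();T=R.from_rotvec(o["orientation"])
    p=np.r_[C+sx*EX+sy*EY,z]
    best=min((T.inv()*R.from_euler("ZX",[A+turn+k,np.pi]) for k in(0,np.pi)),key=lambda r:r.magnitude())
    print("shift",(T.inv().apply(p-o["ee_pos"])).round(1),"rot",best.as_rotvec().round(3),"q",o["qpos"].round(2),"slab",[round(float((o["ee_pos"][:2]-C)@e),1) for e in(EX,EY)],"z",o["ee_pos"][2].round(2),"F",o["ft_force"].round(1),"w",o["width"],"t",o["t"])
E
python3 -c "
from h import *
go(92,122,150)"
```

```text
shift [ 620.9 -402.    72.5] rot [-0.001  0.     0.632] q [-1.12  0.42  1.63  0.    1.09 -0.02] slab [-171.5, -569.2] z 221.98 F [-0.3 -0.5  0.1] w 88.02036990456004 t 0.1
```

```bash
python3 -m inch '[{"xyz":[31,-20,0],"rot":[0,0,0.03]},{"xyz":[62,-40,0],"rot":[0,0,0.06]},{"xyz":[93,-60,0],"rot":[0,0,0.09]},{"xyz":[124,-80,0],"rot":[0,0,0.12]},{"xyz":[155,-100,0],"rot":[0,0,0.16]},{"xyz":[186,-120,0],"rot":[0,0,0.19]},{"xyz":[217,-140,0],"rot":[0,0,0.22]},{"xyz":[248,-160,0],"rot":[0,0,0.25]},{"xyz":[279,-180,0],"rot":[0,0,0.28]},{"xyz":[310,-201,0],"rot":[0,0,0.31]},{"xyz":[341,-221,0],"rot":[0,0,0.34]},{"xyz":[372,-241,0],"rot":[0,0,0.37]}]' 81; python3 -c "
from h import *
go(92,122,150)"
```

```text
t: 1.1
ee_pos: [505.6, -173.1, 222.5]
orientation: [-3.138, -0.151, 0.001]
ft_force: [0.3, -0.1, -0.2]
width: 59.7
grasp_force: 0.0
shift [ 172.7 -239.1   72.5] rot [-0.    0.    0.26] q [-0.35  0.29  1.83 -0.    1.02  1.12] slab [-13.3, -153.5] z 222.51 F [ 0.3 -0.1 -0.2] w 59.68094362714543 t 1.1
```

```bash
python3 -m inch '[{"xyz":[17,-24,0],"rot":[0,0,0.03]},{"xyz":[34,-48,0],"rot":[0,0,0.06]},{"xyz":[51,-72,0],"rot":[0,0,0.09]},{"xyz":[68,-96,0],"rot":[0,0,0.12]},{"xyz":[85,-120,0],"rot":[0,0,0.15]},{"xyz":[102,-144,10],"rot":[0,0,0.18]},{"xyz":[119,-168,25],"rot":[0,0,0.2]},{"xyz":[136,-190,40],"rot":[0,0,0.22]},{"xyz":[153,-212,55],"rot":[0,0,0.24]},{"xyz":[172,-239,72],"rot":[0,0,0.26]},{"xyz":[172,-239,72],"rot":[0,0,0.26]},{"xyz":[172,-239,72],"rot":[0,0,0.26]}]'; python3 -c "
from h import *
go(92,122,53);save('scene','pics/scene2.png')"
```

```text
t: 2.1
ee_pos: [652.3, 80.9, 148.8]
orientation: [3.131, -0.25, -0.005]
ft_force: [0.7, -1.0, 0.2]
width: 59.9
grasp_force: 0.0
shift [ 2.3 -0.9 95.8] rot [0.001 0.003 0.004] q [ 0.11  0.56  1.6  -0.    0.99  1.84] slab [90.0, 121.2] z 148.79 F [ 0.7 -1.   0.2] w 59.88847088071764 t 2.1
```

View pics/scene2.png

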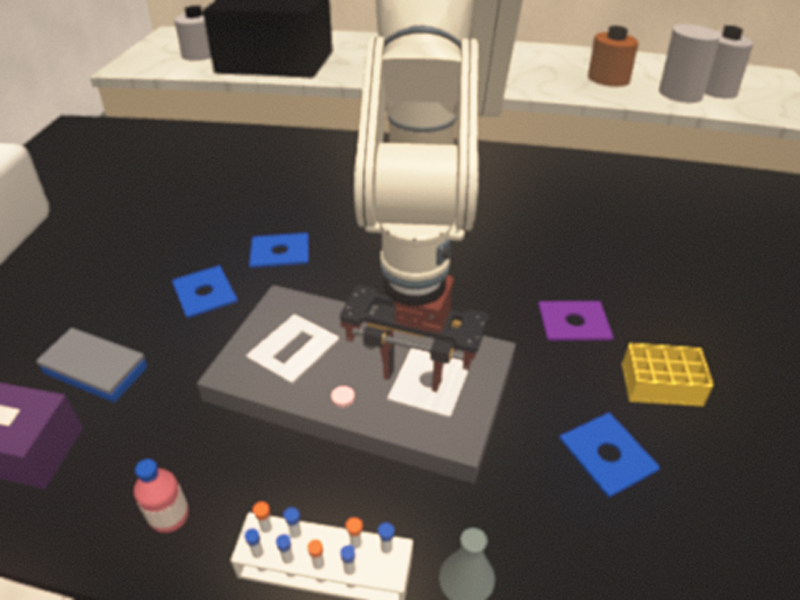

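The fingers hang at (388,375) and (437,387), which is above and behind the plate's rear edge once lowered. I'll go down in steps.

```bash
python3 -m inch '[{"xyz":[2,-1,20],"rot":[0,0,0]},{"xyz":[2,-1,40],"rot":[0,0,0]},{"xyz":[2,-1,60],"rot":[0,0,0]},{"xyz":[2,-1,75],"rot":[0,0,0]},{"xyz":[2,-1,82],"rot":[0,0,0]},{"xyz":[2,-1,87],"rot":[0,0,0]},{"xyz":[2,-1,91],"rot":[0,0,0]},{"xyz":[2,-1,94],"rot":[0,0,0]},{"xyz":[2,-1,94],"rot":[0,0,0]},{"xyz":[2,-1,94],"rot":[0,0,0]}]'; python3 -c "
from h import *
go(92,122,53);save('scene','pics/scene3.png')"
```

```text
t: 2.98
ee_pos: [655.6, 80.3, 57.3]
orientation: [-3.131, 0.255, -0.001]
ft_force: [0.3, 1.2, 0.7]
width: 59.9
grasp_force: 0.0
shift [-1.2 -0.9  4.3] rot [-0.    -0.001  0.002] q [0.1  0.68 1.63 0.   0.83 1.84] slab [93.2, 121.1] z 57.34 F [0.3 1.2 0.7] w 59.935044726868846 t 2.9833
```

View pics/scene3.png

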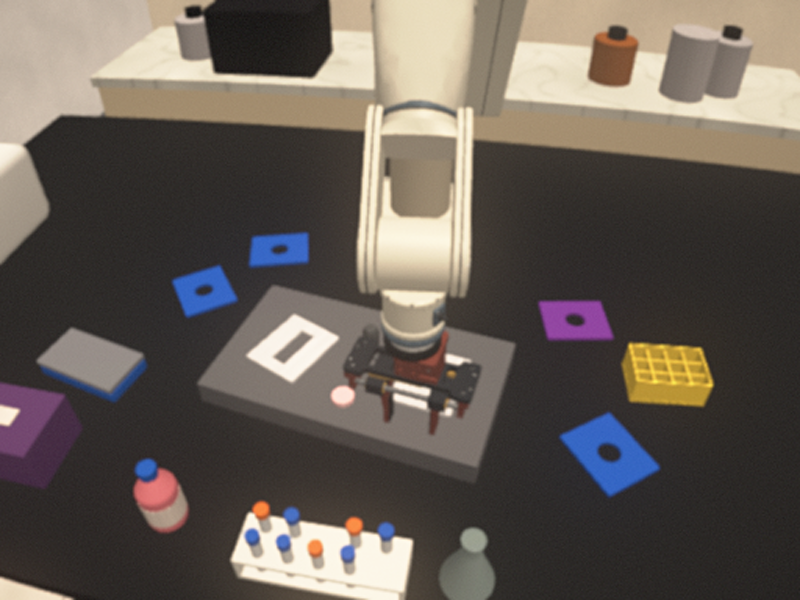

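The fingers stand on clear slab behind the plate, with tips at (388,415) and (434,428). Next I lower the last few mm and start the push.

```bash
python3 -m inch '[{"xyz":[0,0,2],"rot":[0,0,0]},{"xyz":[0,0,4],"rot":[0,0,0]},{"xyz":[0,0,4.5],"rot":[0,0,0]},{"xyz":[0,0,4.5],"rot":[0,0,0]}]' && python3 -m inch '[{"xyz":[-5,0,0],"rot":[0,0,0]},{"xyz":[-10,0,0],"rot":[0,0,0]},{"xyz":[-15,0,0],"rot":[0,0,0]},{"xyz":[-20,0,0],"rot":[0,0,0]},{"xyz":[-25,0,0],"rot":[0,0,0]},{"xyz":[-30,0,0],"rot":[0,0,0]},{"xyz":[-35,0,0],"rot":[0,0,0]},{"xyz":[-40,0,0],"rot":[0,0,0]},{"xyz":[-45,0,0],"rot":[0,0,0]},{"xyz":[-50,0,0],"rot":[0,0,0]},{"xyz":[-50,0,0],"rot":[0,0,0]}]'; python3 -c "
from h import *
go(-30,122,53);save('scene','pics/scene4.png')"
```

```text
t: 3.37
ee_pos: [655.0, 80.4, 52.0]
orientation: [3.131, -0.254, -0.001]
ft_force: [0.3, 0.2, -0.1]
width: 60.0
grasp_force: 0.0
t: 4.28
ee_pos: [604.8, 88.5, 52.2]
orientation: [3.131, -0.254, -0.001]
ft_force: [0.4, -0.4, 0.7]
width: 60.6
grasp_force: 0.0
shift [-71.8  -1.2  -0.7] rot [0.    0.001 0.002] q [0.13 0.63 1.75 0.   0.76 1.86] slab [41.8, 120.9] z 52.21 F [ 0.4 -0.4  0.7] w 60.58921343452223 t 4.2833
```

View pics/scene4.png

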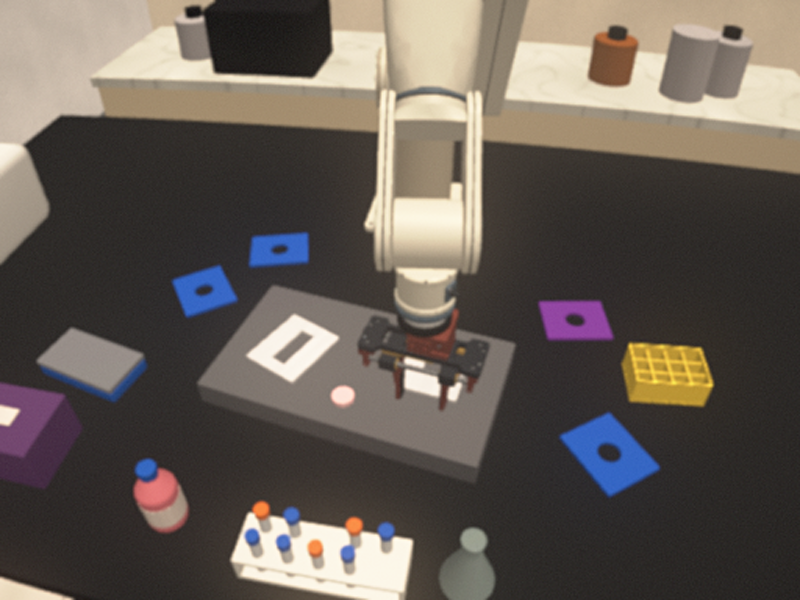

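The plate's rear edge, near (405,392) to (460,400), is in line with the fingertips and the plate is moving, so I continue to push.

```bash
python3 -m inch '[{"xyz":[-5,0,0],"rot":[0,0,0]},{"xyz":[-10,0,0],"rot":[0,0,0]},{"xyz":[-16,0,0],"rot":[0,0,0]},{"xyz":[-22,0,0],"rot":[0,0,0]},{"xyz":[-28,0,0],"rot":[0,0,0]},{"xyz":[-34,0,0],"rot":[0,0,0]},{"xyz":[-40,0,0],"rot":[0,0,0]},{"xyz":[-46,0,0],"rot":[0,0,0]},{"xyz":[-52,0,0],"rot":[0,0,0]},{"xyz":[-57,0,0],"rot":[0,0,0]},{"xyz":[-60,0,0],"rot":[0,0,0]},{"xyz":[-60,0,0],"rot":[0,0,0]}]'; python3 -m inch '[{"xyz":[10,0,0],"rot":[0,0,0]},{"xyz":[30,0,0],"rot":[0,0,0]},{"xyz":[40,0,-20],"rot":[0,0,0]},{"xyz":[60,0,-60],"rot":[0,0,0]},{"xyz":[80,0,-90],"rot":[0,0,0]},{"xyz":[110,0,-110],"rot":[0,0,0]},{"xyz":[130,0,-110],"rot":[0,0,0]},{"xyz":[130,0,-110],"rot":[0,0,0]}]'; python3 -c "
from h import *
go(-30,122,53)
i=save('top','pics/top5.png')
for p in plates(i): print(p)
save('scene','pics/scene5.png')"
```

```text
t: 5.33
ee_pos: [545.5, 98.2, 52.1]
orientation: [3.131, -0.254, -0.002]
ft_force: [-0.0, 0.2, -0.1]
width: 59.9
grasp_force: 0.1
t: 6.0
ee_pos: [679.7, 76.3, 164.1]
orientation: [-3.13, 0.256, -0.009]
ft_force: [-0.1, -0.1, -0.9]
width: 59.8
grasp_force: 0.0
shift [-148.3   -1.   110.3] rot [-0.001 -0.005  0.001] q [ 0.09  0.57  1.53 -0.    1.03  1.83] slab [117.7, 121.0] z 164.13 F [-0.1 -0.1 -0.9] w 59.81087237595785 t 6.0
((530.534423828125, -138.01953125), (102.54865264892578, 123.9006118774414), 65.5910873413086)
((580.568603515625, 98.76309204101562), (290.8873596191406, 292.147216796875), 1.748555302619934)
```

View pics/top5.png

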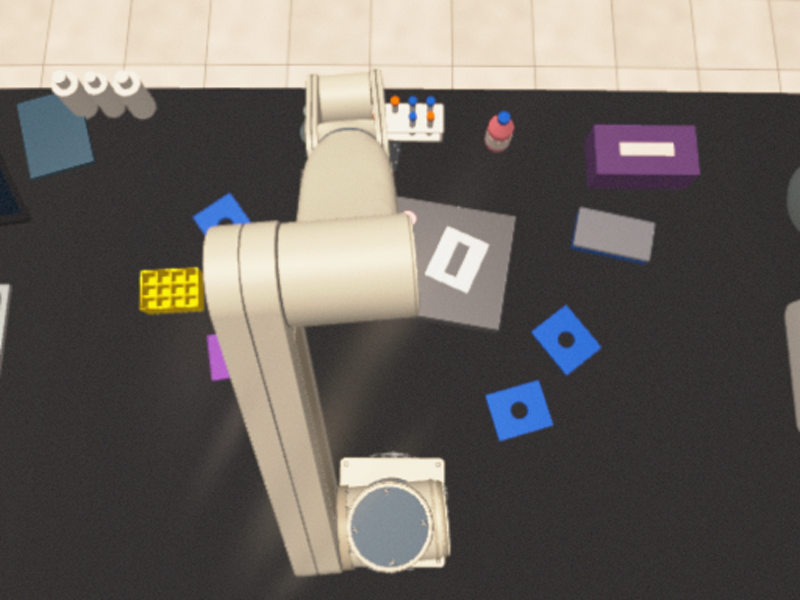

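View pics/scene5.png

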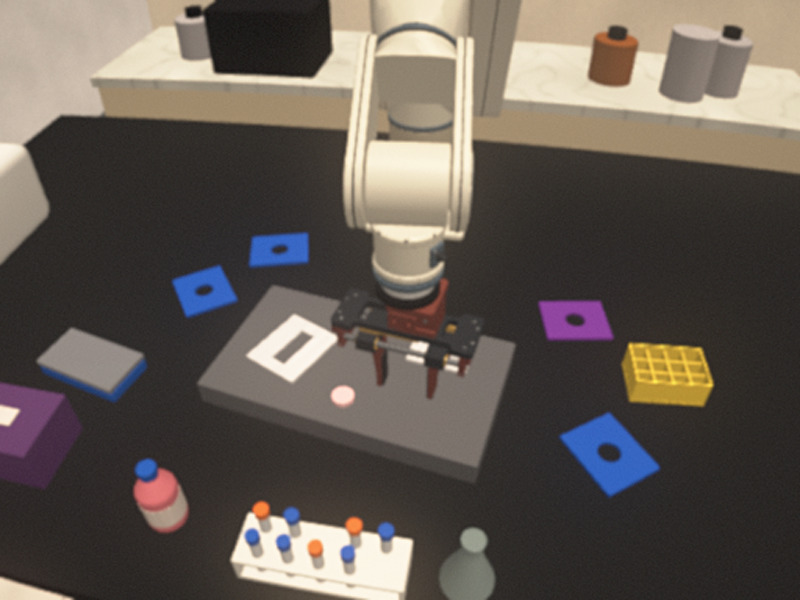

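The plate is hidden by the arm in both views. I'll move aside to measure it.

```bash
python3 -m inch '[{"xyz":[0,30,-10],"rot":[0,0,0]},{"xyz":[0,60,-20],"rot":[0,0,0]},{"xyz":[0,95,-30],"rot":[0,0,0]},{"xyz":[0,130,-40],"rot":[0,0,0]},{"xyz":[0,165,-50],"rot":[0,0,0]},{"xyz":[0,200,-60],"rot":[0,0,0]},{"xyz":[0,230,-60],"rot":[0,0,0]},{"xyz":[0,260,-60],"rot":[0,0,0]},{"xyz":[0,290,-60],"rot":[0,0,0]},{"xyz":[0,310,-60],"rot":[0,0,0]},{"xyz":[0,320,-60],"rot":[0,0,0]},{"xyz":[0,320,-60],"rot":[0,0,0]}]'; python3 -c "
from h import *
go(-30,122,53)
i=save('top','pics/top6.png')
for p in plates(i): print(p,[round(float((np.array(p[0])-C)@e),1) for e in(EX,EY)])
cv2.imwrite('pics/raw6.png',i)"
```

```text
t: 7.1
ee_pos: [621.6, -239.8, 220.9]
orientation: [-3.13, 0.258, 0.004]
ft_force: [0.3, 0.3, 0.4]
width: 59.8
grasp_force: 0.0
shift [-141.7 -322.2  168.5] rot [-0.     0.003 -0.   ] q [-0.39  0.49  1.53 -0.    1.13  1.35] slab [112.1, -200.3] z 220.95 F [0.3 0.3 0.4] w 59.82188940998289 t 7.1
((441.0621032714844, -151.4623260498047), (257.6687927246094, 188.5667724609375), 71.61809539794922) [-80.5, -142.6]
((507.44390869140625, 66.30023193359375), (182.42282104492188, 230.03636169433594), 68.11534118652344) [-50.6, 83.1]
((618.4266967773438, -194.13247680664062), (157.13169860839844, 221.3304443359375), 88.18939971923828) [101.4, -155.8]
```

View pics/top6.png

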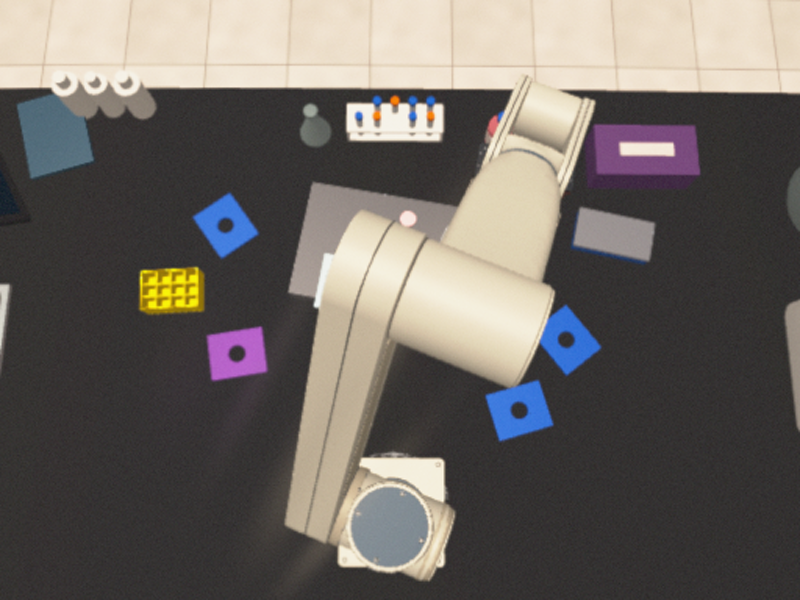

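The elbow still covers most of the plate in the top view, with only a corner showing at (325,262). The scene camera should see it now.

```bash
python3 -c "
from h import *
i=save('scene','pics/scene7.png')
g=i.min(2)
pc=w2px('scene',[np.r_[C-95*EX+121*EY,56]])[0];print(pc*1.5625)
m=(g>150).astype(np.uint8)
for k in cv2.findContours(m,cv2.RETR_EXTERNAL,cv2.CHAIN_APPROX_NONE)[0]:
    if cv2.contourArea(k)<300 or np.linalg.norm(k[:,0].mean(0)-pc)>150: continue
    w=px2w('scene',k[:,0,:].astype(float),56)[:,:2].astype(np.float32);p=cv2.minAreaRect(w)
    print(k[:,0].mean(0)*1.5625,p,[round(float((np.array(p[0])-C)@e),1) for e in(EX,EY)])
"
```

```text
[445.05914841 337.58520598]
[292.1875   346.796875] ((532.2545166015625, -136.5479736328125), (105.19007873535156, 124.64505767822266), 65.5564956665039) [7.0, -113.0]
[444.81110075 341.88432836] ((476.38177490234375, 110.79269409179688), (104.15575408935547, 124.5147476196289), 80.83307647705078) [-88.5, 121.9]
[419.0041866 212.0215311] ((72.2914047241211, 9.729095458984375), (209.97442626953125, 205.45632934570312), 0.07952844351530075) [-470.7, -43.8]
```

View pics/scene7.png

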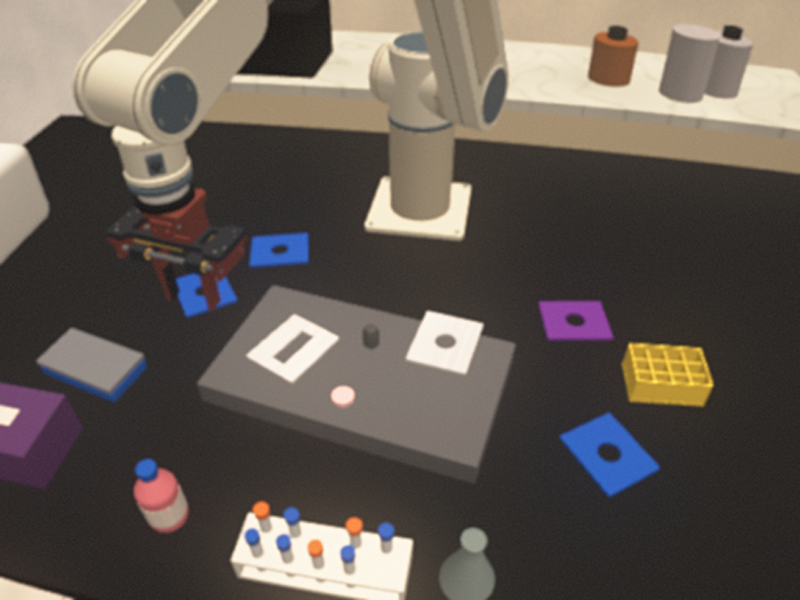

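Clear view: the insert is at (445,341), squarely oriented and overhanging slightly, with its centre about 89 mm in front of the slab centre. It needs about 20 mm more, so I return for a second push.

```bash
python3 -m inch '[{"xyz":[-10,-30,0],"rot":[0,0,0]},{"xyz":[-20,-60,0],"rot":[0,0,0]},{"xyz":[-30,-95,0],"rot":[0,0,0]},{"xyz":[-40,-130,0],"rot":[0,0,0]},{"xyz":[-50,-165,0],"rot":[0,0,0]},{"xyz":[-60,-200,0],"rot":[0,0,0]},{"xyz":[-70,-230,15],"rot":[0,0,0]},{"xyz":[-80,-260,30],"rot":[0,0,0]},{"xyz":[-90,-290,45],"rot":[0,0,0]},{"xyz":[-100,-310,60],"rot":[0,0,0]},{"xyz":[-104,-322,80],"rot":[0,0,0]},{"xyz":[-104,-322,80],"rot":[0,0,0]}]'; python3 -c "
from h import *
go(5,122,52.5)"
```

```text
t: 8.2
ee_pos: [568.8, 99.5, 138.9]
orientation: [3.131, -0.247, -0.01]
ft_force: [-1.7, -0.9, 0.2]
width: 60.0
grasp_force: 0.0
shift [ 1.   3.7 86.4] rot [0.001 0.006 0.007] q [0.15 0.47 1.79 0.   0.89 1.88] slab [4.5, 125.9] z 138.89 F [-1.7 -0.9  0.2] w 59.97756606131455 t 8.2
```

```bash
python3 -m inch '[{"xyz":[2,3,10],"rot":[0,0,0]},{"xyz":[4,3,30],"rot":[0,0,0]},{"xyz":[4,3,50],"rot":[0,0,0]},{"xyz":[4,3,66],"rot":[0,0,0]},{"xyz":[4,3,75],"rot":[0,0,0]},{"xyz":[4,3,80],"rot":[0,0,0]},{"xyz":[4,3,84],"rot":[0,0,0]},{"xyz":[4,3,84],"rot":[0,0,0]},{"xyz":[4,3,84],"rot":[0,0,0]}]'; python3 -c "
from h import *
go(-37.5,121,52.3)"
```

```text
t: 8.95
ee_pos: [576.7, 92.1, 58.9]
orientation: [-3.131, 0.255, -0.002]
ft_force: [0.4, 0.5, 0.9]
width: 59.5
grasp_force: 0.0
shift [-51.   -1.2   6.5] rot [-0.    -0.001  0.002] q [0.14 0.59 1.81 0.   0.74 1.87] slab [13.5, 119.9] z 58.86 F [0.4 0.5 0.9] w 59.46347451284957 t 8.95
```

```bash
python3 -m inch '[{"xyz":[0,0,3],"rot":[0,0,0]},{"xyz":[0,0,5],"rot":[0,0,0]},{"xyz":[0,0,6],"rot":[0,0,0]},{"xyz":[0,0,6],"rot":[0,0,0]}]' && python3 -m inch '[{"xyz":[-6,0,0],"rot":[0,0,0]},{"xyz":[-12,0,0],"rot":[0,0,0]},{"xyz":[-18,0,0],"rot":[0,0,0]},{"xyz":[-24,0,0],"rot":[0,0,0]},{"xyz":[-30,0,0],"rot":[0,0,0]},{"xyz":[-35,0,0],"rot":[0,0,0]},{"xyz":[-40,0,0],"rot":[0,0,0]},{"xyz":[-45,0,0],"rot":[0,0,0]},{"xyz":[-49,0,0],"rot":[0,0,0]},{"xyz":[-51,0,0],"rot":[0,0,0]},{"xyz":[-51,0,0],"rot":[0,0,0]}]'; python3 -c "
from h import *
go(-37.5,121,52.3)"
```

```text
t: 9.28
ee_pos: [576.0, 92.3, 52.1]
orientation: [-3.131, 0.254, 0.0]
ft_force: [-0.0, 0.1, 0.3]
width: 59.9
grasp_force: 0.0
t: 10.2
ee_pos: [525.2, 100.6, 52.2]
orientation: [3.131, -0.254, -0.001]
ft_force: [-0.2, -0.4, 0.3]
width: 60.1
grasp_force: 0.0
shift [ 1.2 -1.2 -0.1] rot [0.    0.    0.002] q [0.17 0.55 1.92 0.   0.67 1.9 ] slab [-38.7, 119.8] z 52.19 F [-0.2 -0.4  0.3] w 60.063019143287946 t 10.2
```

Retract, move aside and check.

```bash
python3 -m inch '[{"xyz":[10,0,0],"rot":[0,0,0]},{"xyz":[30,0,0],"rot":[0,0,0]},{"xyz":[50,0,-10],"rot":[0,0,0]},{"xyz":[70,0,-40],"rot":[0,0,0]},{"xyz":[90,0,-75],"rot":[0,0,0]},{"xyz":[110,0,-110],"rot":[0,0,0]},{"xyz":[130,0,-140],"rot":[0,0,0]},{"xyz":[130,0,-150],"rot":[0,0,0]}]'; python3 -m inch '[{"xyz":[0,30,0],"rot":[0,0,0]},{"xyz":[0,60,0],"rot":[0,0,0]},{"xyz":[0,95,0],"rot":[0,0,0]},{"xyz":[0,130,0],"rot":[0,0,0]},{"xyz":[0,165,0],"rot":[0,0,0]},{"xyz":[0,200,0],"rot":[0,0,0]},{"xyz":[0,230,0],"rot":[0,0,0]},{"xyz":[0,260,0],"rot":[0,0,0]},{"xyz":[0,290,0],"rot":[0,0,0]},{"xyz":[0,310,0],"rot":[0,0,0]},{"xyz":[0,320,0],"rot":[0,0,0]},{"xyz":[0,320,0],"rot":[0,0,0]}]'; python3 -c "
from h import *
i=save('scene','pics/scene8.png')
g=i.min(2)
pc=w2px('scene',[np.r_[C-105*EX+121*EY,56]])[0]
m=(g>150).astype(np.uint8)
for k in cv2.findContours(m,cv2.RETR_EXTERNAL,cv2.CHAIN_APPROX_NONE)[0]:
    if cv2.contourArea(k)<300 or np.linalg.norm(k[:,0].mean(0)-pc)>150: continue
    w=px2w('scene',k[:,0,:].astype(float),56)[:,:2].astype(np.float32);p=cv2.minAreaRect(w)
    print(p,[round(float((np.array(p[0])-C)@e),1) for e in(EX,EY)])
print(px2w('scene',np.array([[275,287],[515,344]])/1.5625,50), [ (C-130*EX+s*EY) for s in(-230,230)])
"
```

```text
t: 10.87
ee_pos: [660.5, 78.9, 208.1]
orientation: [-3.129, 0.256, -0.017]
ft_force: [-0.1, 0.8, 0.8]
width: 60.1
grasp_force: 0.0
t: 11.87
ee_pos: [601.5, -238.0, 201.3]
orientation: [-3.131, 0.259, 0.002]
ft_force: [0.8, -0.1, -1.3]
width: 59.9
grasp_force: 0.0
((532.3326416015625, -136.53744506835938), (105.23931884765625, 124.6417236328125), 65.64739990234375) [7.1, -113.0]
((456.2361145019531, 114.15255737304688), (103.96949005126953, 125.05096435546875), 80.78959655761719) [-108.9, 121.9]
((72.2914047241211, 9.729095458984375), (209.97442626953125, 205.45632934570312), 0.07952844351530075) [-470.7, -43.8]
[[ 384.96524608 -215.75688301   50.        ]
 [ 459.46642423  228.46000018   50.        ]] [array([ 377.98064768, -229.57922208]), array([453.11059031, 224.24397226])]
```

View pics/scene8.png

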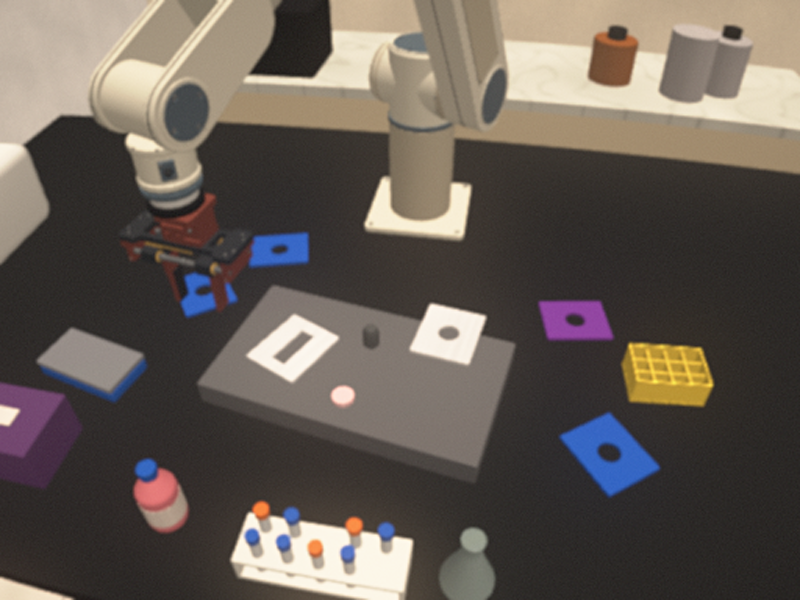

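The insert, at (449,333), overhangs the front edge by about 39–44 mm. It is square to the edge, the slide insert hasn't moved, and the arm is clear.

```bash
python3 -c "
from workcell import ctrl
print(ctrl.close_job())"
```

```text
the job is handed in; nothing more can be done
None
```

The job is handed in: by the last scene picture the round-hole insert lies flat and square, hanging about 40 mm over the front edge (24 to 54 allowed), the slide insert had not moved and the arm was clear, but no verdict came back.

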